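# Dock the cordless stop box and prove its button

### The job

Start-of-day check of the lab's cordless stop box: take the yellow box by its black handle, never lifting it by the red mushroom, and set it gently down flat in the grey charging cradle (either way round). Once it sits there, press the red mushroom fully down so that it latches, then take hold of it and twist it clockwise until it is released and springs back up. Leave the box in the cradle with the mushroom up, and do not push or tip the vial rack, the bottle or the beaker.

Things in the scene. Friction and masses are not known exactly. Their poses are not given: they have to be found in the camera images.
- stop_box: Yellow box 130 (x) x 64 (y) x 45 (z) mm, about 0.45 kg, loose, standing upright on the bench. Origin: centre of its underside; x along its length, towards the mushroom end, z up. On top at x = -35 mm a black handle block 44 long (x) x 22 wide (y), from 45 to 77 mm up; at x = +35 mm a black collar of 50 mm diameter up to 53 mm, and above it the mushroom. Most of its weight lies under the handle.
- handle (a point): Point to grip on the black handle block, in its middle, 68 mm above the box's underside (9 mm below the handle's top); axes as the box's. Grip across the 22 mm width, along the box's y.
- mushroom: Red round mushroom head on the box, 40 mm diameter; origin at the centre of its underside (62 mm above the box's underside when up, 54 mm when latched down). Its gripping rim is upright from 2 to 15 mm above the origin, then domed to 22.5 mm. z up; turns with stop_twist, x shown by a white mark.
- mushroom_top (a point): Top centre of the mushroom's dome: 84.5 mm above the box's underside when up, 76.5 mm when latched down.
- stop_press (a joint): How far the mushroom is pressed down, in m: 0 up, 0.008 fully down. A spring (about 8 N to start it) brings it back up if it is let go before about 6 mm; pressed fully down it latches and stays.
- stop_twist (a joint): How far the mushroom is twisted clockwise seen from above, in rad: 0 at rest, stop at 1.2. A light spring turns it back when let go. When latched down, twisting lifts the mushroom; it is freed past about 0.7 rad. A light grip (about 10 N) lets it rise through the fingers.
- dock: Grey charging cradle fixed to the bench, open on top. Origin: centre of its underside; x along its length, z up. Inside 138 (x) x 72 (y) mm, floor 10 mm above the bench, walls 6 mm thick up to 28 mm, with flared rims up to 36 mm (outside about 163 x 97 mm). The box sits in it with its length along the cradle's, its underside on the floor.
- vial_rack: White vial rack 100 x 64 x 51 mm with amber vials, bystander; origin under its centre.
- solvent_bottle: Amber bottle 64 mm diameter, 120 mm tall, bystander; origin under its centre.
- beaker: Glass beaker 68 mm diameter, 90 mm tall, bystander; origin under its centre.

How it is judged:
By the outcome, as a careful person would: the job done as asked, in the order asked, and still so for the second after the job is handed in, with the robot touching nothing.
It also fails if it takes over 61 s, if anything falls off the work surface, if the arm or the gripper's body presses on something with over 40 N, if the wrist force passes 120 N, or if a joint passes its speed limit or range.

### The arm

A 7-joint arm with a two-finger parallel gripper is mounted at the origin on the work surface. World frame = base frame: x ahead of the robot, y to its left, z up, the work surface at z = 0. Lengths are in m, angles in rad, forces in N, time in s.
With the tool pointing down it reaches from about 0.425 to 0.875 m from the base axis. Payload 8.4 kg.
Tool frame: the origin (TCP) lies at the very end of the fingers, on their centre line; the grasp point (between the pads) lies 19 mm behind it; z points along the fingers, y is the line along which they close (so a half turn about z gives the same grasp; the last joint's range is limited). The gripper opens to 87 mm and grips with 3 to 60 N. Pads are 19 mm wide; open, the fingers measure 117 mm over their backs; the gripper's body (75 mm by 190 mm) begins 51 mm behind the grasp point.
Start: joints at [-1.397, 0.333, 0.04, 1.465, -0.013, 1.343, -0.059], TCP at [0.175, 0.626, 0.223] pointing down, gripper open.
Joint ranges: [-2.58, 2.58], [-0.38, 2.09], [-1.3, 1.39], [0.25, 2.4], [-1.5, 4.64], [0.08, 2.09], [-2.65, 2.65]. Speed limits (rad/s): [2.22, 2.22, 2.79, 2.79, 3.14, 3.14, 3.14].

### API

Orientations are given as a unit quaternion [w, x, y, z].
In Python, from rig import env, telemetry, capture, get_calibration gives the robot as it stands. Calls block until the motion is done:
- env.move_pose(position, orientation): joint-space move of the TCP to a pose.
- env.move_linear(position, ori=None, max_speed=0.15, contact_N=None): straight line of the TCP; ori=None keeps the orientation; max_speed is the mean speed in m/s. With contact_N (N) it stops when the force on the tool has changed by that much, and returns True; else False.
- env.move_joints(angles): joint-space move.
- env.let_go() and env.close(grip_force=None): open the fingers fully, or close them until they stop; grip_force is the grip in N (None keeps the last).
- env.pause(seconds).
- env.ik(position, orientation): joint angles nearest the present ones, or None.
- telemetry.read_state(): the state.
- capture(name): name is "scene" or "top" or "wrist"; returns (picture, depth): 480x640x3 uint8, red, green, blue; 480x640 float32, m along the optical axis (not along the pixel's ray), 0 where there is no reading.
- get_calibration(name): a dict with "mtx" (3x3 intrinsics, pixels), "k1" (the pictures are not rectified: a ray, as slopes to the right and down, at radius r is drawn at 1 + k1 r^2 times it, then the intrinsics apply), "position" and "rotation" of the camera in the world. Camera axes: x right, y down, z forward; pixel columns grow to the right and rows downward; lengths in m; the calibration is good to about 2 mm. A picture is of the moment at which its call begins: read the wrist's pose just before it. get_calibration takes no time and is no camera call; for the wrist camera it gives the pose at the moment of the call.
A pose or a line that the arm cannot do raises env.PlanningError and nothing moves.
- env.finish_job(): hands the job in; it is judged then, once.
The state is a dict: "t": time; "qpos": joint angles; "dq": joint speeds; "joint_torque": joint torques, N m; "tcp_pos": TCP position; "ee_rot": TCP orientation; "contact_force": force on the tool from outside, world axes, zero at the start; "moment": the same for the moment, N m; "opening": finger opening in m; "grip_force": force on a finger pad.
Only numpy, scipy, OpenCV 4.12 (cv2) and the standard library are available. Lean on these libraries where they do the work, as an engineer would, in place of code of your own. Each camera call takes 0.05 s, during which the arm holds its last target. There are 200 camera calls.

## Working session

There is one attempt and no reset: what is moved stays moved. The work goes in short steps, each a Python script; the robot and the scene stay as the last script left them, time stands still between calls to the robot, and variables do not carry over. Pictures are saved under pics/ and viewed, at most 10 in all, crops included, and the job is handed in when it is done.

```bash
ls; mkdir -p pics
python3 - <<'E'
from rig import env, telemetry, capture, get_calibration
import cv2,numpy as np
for n in("scene","top"):
    p,d=capture(n); cv2.imwrite(f"pics/{n}0.png",p[:,:,::-1]); np.savez(f"pics/{n}0.npz",p=p,d=d)
    c=get_calibration(n); print(n,c)
s=telemetry.read_state(); print(s)
E
```

```text
pics
scene {'mtx': array([[500.90760461,   0.        , 328.06783149],
       [  0.        , 500.90760461, 239.21934837],
       [  0.        ,   0.        ,   1.        ]]), 'k1': 0.0405378320505761, 'position': array([1.24697114, 0.23653613, 0.52683921]), 'rotation': array([-0.27070362,  0.50123885,  0.72653478, -0.3842218 ])}
top {'mtx': array([[580.44825212,   0.        , 311.4258323 ],
       [  0.        , 580.44825212, 246.12042477],
       [  0.        ,   0.        ,   1.        ]]), 'k1': -0.014521170665000655, 'position': array([5.15721739e-01, 8.26305633e-04, 9.56965425e-01]), 'rotation': array([ 0.03828242, -0.70406877,  0.70767424, -0.04493099])}
{'t': 0.1, 'qpos': array([-1.39722212,  0.33382112,  0.03988582,  1.46615512, -0.01337208,
        1.34332754, -0.05847681]), 'dq': array([ 0.00081479, -0.00361172, -0.00015565, -0.00322594,  0.0004446 ,
        0.00011879, -0.00132445]), 'joint_torque': array([ 3.39702339e-03, -6.57818484e+01,  1.33970920e+00, -4.04712296e+01,
       -5.96349640e-02,  4.08810249e-02,  9.20332013e-05]), 'tcp_pos': array([0.175041  , 0.62555041, 0.22177434]), 'ee_rot': array([-3.50520210e-05,  1.35963419e-01,  9.90713594e-01, -7.21962144e-04]), 'contact_force': array([-0.20013656,  0.07316416, -0.29526287]), 'moment': array([ 0.00057215, -0.00662513,  0.04680303]), 'grip_force': 0.0, 'opening': 0.08697603158531099}
```

View pics/top0.png

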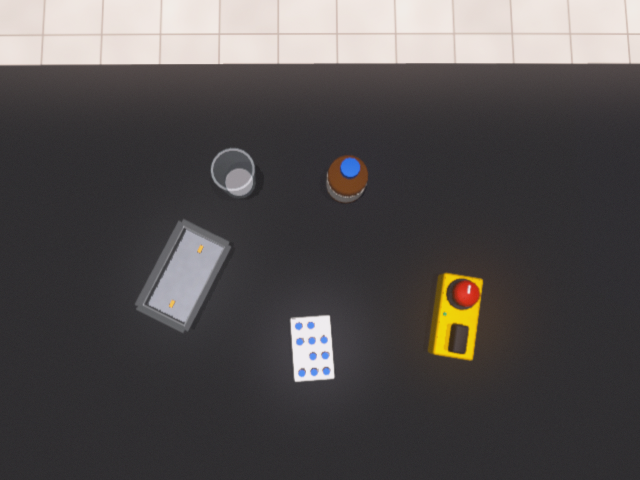

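View pics/scene0.png

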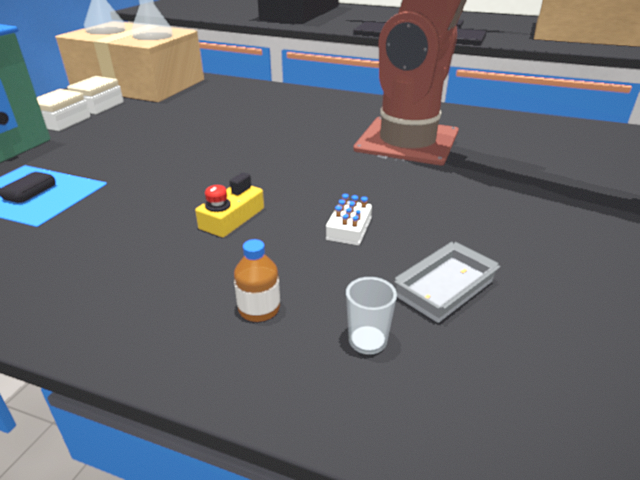

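The top view (up = +x, right = −y) shows the box at about (458,317), with the mushroom at (466,292) and the handle at (458,338). The cradle is at (185,276), the rack at (312,348), the bottle at (347,178) and the beaker at (235,173). The scene view agrees.

```bash
cat > h.py <<'E'
import numpy as np,cv2
from scipy.spatial.transform import Rotation as R
def rot(q): return R.from_quat(np.r_[q[1:],q[0]])
def rays(uv,c):
    k=c["k1"]; f=c["mtx"]
    uv=np.atleast_2d(uv).astype(float)
    n=cv2.undistortPoints(uv.reshape(-1,1,2),f,np.array([k,0,0,0.])).reshape(-1,2)
    return rot(c["rotation"]).apply(np.c_[n,np.ones(len(n))])
def plane(uv,c,z):
    r=rays(uv,c); p=c["position"]; return p+r*((z-p[2])/r[:,2])[:,None]
def cloud(d,c):
    v,u=np.mgrid[:480,:640]; uv=np.c_[u.ravel(),v.ravel()]
    r=rays(uv,c)  # z-forward component 1, so depth scales directly
    return (c["position"]+r*d.reshape(-1,1)).reshape(480,640,3)
def rect(P):
    (cx,cy),(w,h),a=cv2.minAreaRect((P[:,:2]*1000).astype(np.float32))
    if w<h: w,h,a=h,w,a+90
    return np.array([cx,cy])/1000,(w,h),a
def down(a): # tool down, closing axis (tool y) along world angle a
    y=np.array([np.cos(a),np.sin(a),0]); z=np.array([0,0,-1.]); x=np.cross(y,z)
    q=R.from_matrix(np.c_[x,y,z]).as_quat(); return np.r_[q[3],q[:3]]
E
python3 - <<'E'
from rig import get_calibration
from h import *
for n in("top","scene"):
    D=np.load(f"pics/{n}0.npz"); p,d=D["p"],D["d"]; c=get_calibration(n); X=cloud(d,c)
    hsv=cv2.cvtColor(p,cv2.COLOR_RGB2HSV); H,S,V=[hsv[...,i].astype(int) for i in range(3)]; Z=X[...,2]
    print(n,"bench z",np.median(Z[d>0]))
    reg=(d>0)&(X[...,0]>.3)&(X[...,0]<.9)&(abs(X[...,1])<.5)
    yel=reg&(H>18)&(H<35)&(S>180)&(V>80)&(X[...,1]<-.1)
    red=reg&((H<6)|(H>174))&(S>180)&(V>80)&(X[...,1]<-.1)
    t=yel&(abs(Z-.045)<.006); print("box",t.sum(),np.median(Z[t]),rect(X[t]))
    print("red",red.sum(),X[red].min(0),X[red].max(0),rect(X[red]), np.percentile(Z[red],98))
    bx=rect(X[t])[0]
    hd=reg&(np.hypot(X[...,0]-bx[0],X[...,1]-bx[1])<.09)&(abs(Z-.077)<.006)&(S*V<120*60)&~red
    print("handle",hd.sum(),np.median(Z[hd]) if hd.any() else 0,rect(X[hd]) if hd.any() else 0)
    dk=reg&(X[...,1]>.1)&(Z>.029)&(Z<.042)&(X[...,0]<.6)&(X[...,0]>.33)
    print("dock",dk.sum(),rect(X[dk]), np.percentile(Z[dk],[5,50,95]))
    fl=reg&(X[...,1]>.1)&(X[...,0]<.6)&(Z>.006)&(Z<.014)&(V>90)&(S<60)
    print("floor",fl.sum(),rect(X[fl]) if fl.any() else 0)
    if n=="top":
        # colour contour onto planes
        cs,_=cv2.findContours(red.astype(np.uint8),0,2); k=max(cs,key=cv2.contourArea); (u,v),r=cv2.minEnclosingCircle(k)
        print("mush px",u,v,r,plane([u,v],c,.072))
        for nm,z,uv in(("rack",.05,(312,348)),("bottle",.12,(350,168)),("beaker",.0,(239,182))): print(nm,plane(uv,c,z))
E
```

```text
top bench z -0.0021956365363549613
box 1957 0.04289971333646159 (array([ 0.51277539, -0.2376813 ]), (128.2907257080078, 64.63569641113281), 170.31793212890625)
red 436 [ 0.52891428 -0.25915237  0.04985932] [ 0.56552203 -0.22424964  0.08543786] (array([ 0.54721899, -0.2417014 ]), (36.60976028442383, 34.89930725097656), 0.039376549422740936) 0.08431993568920909
handle 326 0.07489262319335621 (array([ 0.50759509, -0.23569115]), (98.69034576416016, 18.80659294128418), 169.43081665039062)
dock 763 (array([0.56320245, 0.2051651 ]), (125.91773986816406, 96.47373962402344), 153.64933013916016) [0.02929467 0.03173533 0.03495375]
floor 2037 (array([0.56602405, 0.205907  ]), (107.00908660888672, 70.17028045654297), 154.36695861816406)
mush px 465.7930908203125 293.0862121582031 13.002032279968262 [[ 0.54714046 -0.24299214  0.072     ]]
rack [[ 0.46478122 -0.00801292  0.05      ]]
bottle [[ 0.73063756 -0.06496711  0.12      ]]
beaker [[0.73799867 0.11262874 0.        ]]
scene bench z 0.0015517744521074128
box 65 0.0410172944315087 (array([ 0.52214124, -0.22995508]), (126.71549224853516, 51.572532653808594), 162.99172973632812)
red 145 [ 0.5376644  -0.25802225  0.0673803 ] [ 0.56915935 -0.22480086  0.08427258] (array([ 0.5536546 , -0.24122137]), (34.05175018310547, 28.46894073486328), 109.30975532531738) 0.08351896069596966
handle 162 0.0767349235040552 (array([ 0.48118634, -0.23254916]), (45.233638763427734, 22.535066604614258), 168.50270080566406)
dock 788 (array([0.56314557, 0.20418124]), (123.91049194335938, 96.64799499511719), 154.3162841796875) [0.02933679 0.03297977 0.03673094]
floor 1453 (array([0.56474603, 0.20620036]), (114.34237670898438, 80.14207458496094), 153.52237701416016)
```

Run:
```python
from rig import env,telemetry,capture,get_calibration
from h import *
for n in("top","scene"):
    D=np.load(f"pics/{n}0.npz"); p,d=D["p"],D["d"]; c=get_calibration(n); X=cloud(d,c); Z=X[...,2]+(.0022 if n=="top" else -.0015)
    dk=(d>0)&(X[...,1]>.12)&(X[...,1]<.3)&(X[...,0]<.66)&(X[...,0]>.4)
    for lo in(.02,.028): m=dk&(Z>lo)&(Z<.045); print(n,m.sum(),rect(X[m]))
a=np.radians(-9.7)+np.pi/2
for s in(a,a-np.pi): print(env.ik([.479,-.232,.25],down(s)))
for s in(np.radians(64),np.radians(-116)): print(env.ik([.53,.22,.2],down(s)))
q=env.ik([.479,-.232,.25],down(a)); env.move_pose([.479,-.232,.25],down(a))
c=get_calibration("wrist"); p,d=capture("wrist"); print(c,telemetry.read_state()["t"])
cv2.imwrite("pics/w1.png",p[:,:,::-1]); np.savez("pics/w1.npz",p=p,d=d,**c)
```

```text
top 2235 (array([0.57937372, 0.19734952]), (161.8837432861328, 96.77413940429688), 153.6971435546875)
top 1835 (array([0.57937372, 0.19734952]), (161.8837432861328, 96.77413940429688), 153.6971435546875)
scene 1756 (array([0.58031689, 0.19553583]), (162.0356903076172, 96.59361267089844), 153.92122268676758)
scene 1047 (array([0.58031689, 0.19553583]), (162.0356903076172, 96.59361267089844), 153.92122268676758)
[ 0.33012351  0.08069106  0.03970201  1.71224036 -0.00327983  1.34872569
  1.77191825]
[-0.74396618  0.12697769  1.22454641  1.75169105 -0.12243943  1.34822613
 -1.23494543]
[-0.85418747  0.19734662  0.44115121  1.70580527 -0.08809913  1.25805307
  0.72362297]
[-1.44208433  0.38161148  1.22731637  1.72778367 -0.37264497  1.29847107
 -2.15895029]
{'mtx': array([[357.58908203,   0.        , 318.585853  ],
       [  0.        , 357.58908203, 236.36190423],
       [  0.        ,   0.        ,   1.        ]]), 'k1': -0.06303874322767791, 'position': array([ 0.40210283, -0.21800453,  0.41119548]), 'rotation': array([0.1119585 , 0.75598982, 0.6378963 , 0.09504208])} 3.3333
```

View pics/w1.png

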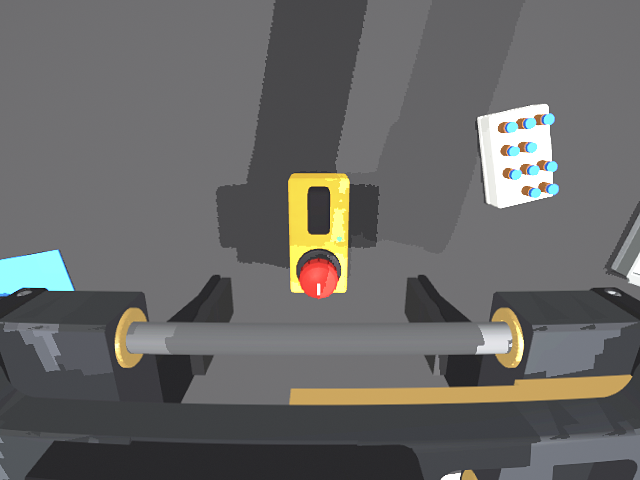

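The wrist view shows the handle at about (319,210), lying along the image column, with the mushroom at (318,278). I'll measure the handle from its depth, hold it against the top view, and then grasp if they agree.

Run:
```python
from h import *
W=np.load("pics/w1.npz"); X=cloud(W["d"],W); p=W["p"]
hsv=cv2.cvtColor(p,cv2.COLOR_RGB2HSV); S=np.s_[170:300,280:360]
x=X[S]; h=hsv[S]; z=x[...,2]
yel=(h[...,0]>18)&(h[...,0]<35)&(h[...,1]>120); red=((h[...,0]<6)|(h[...,0]>174))&(h[...,1]>150)
t=yel&(abs(z-.045)<.007); print("top",np.median(z[t]),rect(x[t]))
hd=(h[...,2]<70)&(abs(z-.077)<.007)&~red; n,l,st,_=cv2.connectedComponentsWithStats(hd.astype(np.uint8))
k=1+st[1:,4].argmax(); print("handle",st[k],np.median(z[l==k]),rect(x[l==k]))
print("red",rect(x[red&(z>.06)]),z[red].max()); print("bench",np.median(X[20:150,40:200,2]))
```

```text
top 0.044002838355293894 (array([ 0.5138266 , -0.23712979]), (129.97509765625, 64.17105102539062), 170.23834991455078)
handle [ 28  20  22  44 941] 0.07585938461528385 (array([ 0.47883252, -0.23071329]), (42.60590744018555, 20.62570571899414), 169.90579986572266)
red (array([ 0.4871619 , -0.22364023]), (165.68099975585938, 40.21214294433594), 162.56698608398438) 0.4111954804266088
bench -0.0010708023957932133
```

Run:
```python
from rig import env,telemetry,capture,get_calibration
from h import *
a=np.radians(-9.85)+np.pi/2; H=np.array([.479,-.231])
env.move_linear([*H,.12],down(a),max_speed=.2)
print(env.move_linear([*H,.050],down(a),max_speed=.08,contact_N=10))
env.close(grip_force=45); s=telemetry.read_state(); print(s["opening"],s["grip_force"],s["tcp_pos"])
env.move_linear([*H,.08],max_speed=.08)
env.move_linear([*H,.20],max_speed=.2)
y=np.radians(-26.2); D=np.array([.5798,.1964]); T=D-.035*np.array([np.cos(y),np.sin(y)])
env.move_linear([*T,.20],down(y+np.pi/2),max_speed=.2)
env.move_linear([*T,.13],max_speed=.15)
s=telemetry.read_state(); print(s["t"],s["opening"],s["grip_force"],s["tcp_pos"],s["contact_force"])
for n in("top","scene","wrist"):
    c=get_calibration(n); p,d=capture(n); cv2.imwrite(f"pics/{n}2.png",p[:,:,::-1]); np.savez(f"pics/{n}2.npz",p=p,d=d,**c)
for n in("wrist","scene"):
    W=np.load(f"pics/{n}2.npz"); X=cloud(W["d"],W); hsv=cv2.cvtColor(W["p"],cv2.COLOR_RGB2HSV); h=hsv; Z=X[...,2]
    yel=(h[...,0]>18)&(h[...,0]<35)&(h[...,1]>120)&(X[...,1]>.05)&(X[...,1]<.35)&(Z<.2)&(Z>.09)
    print(n,yel.sum(),np.percentile(Z[yel],[2,50,98])); t=yel&(abs(Z-.126)<.012)
    print(rect(X[t])); A=np.c_[X[t][:,:2],np.ones(t.sum())]; print("slope",np.linalg.lstsq(A,X[t][:,2],rcond=None)[0])
```

```text
False
0.02153182656898507 44.99948848038912 [ 0.47895569 -0.23109626  0.04996644]
10.5083 0.021439690856132388 44.998398749157786 [0.54883458 0.21194312 0.1307209 ] [ 0.31880394 -0.13061654 -4.57312937]
wrist 7398 [0.09336573 0.12517729 0.12750696]
(array([0.56421631, 0.20547379]), (92.88516235351562, 64.33685302734375), 153.95132064819336)
slope [ 0.03316473 -0.01410627  0.10989504]
scene 2430 [0.09103842 0.11779786 0.13060353]
(array([0.58125287, 0.19580026]), (130.9581756591797, 64.07981872558594), 153.4027328491211)
slope [-0.05540482 -0.03660695  0.16524144]
```

View pics/scene2.png

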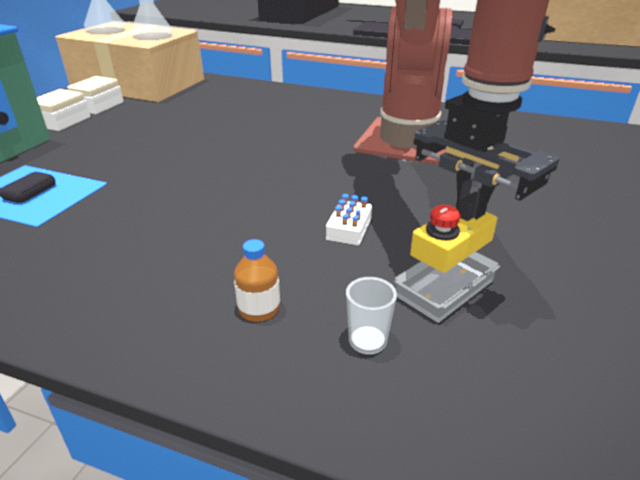

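The box hangs level right above the cradle: its measured centre is (.581,.196) against the cradle's (.580,.1955), and the yaws agree to 0.5°. I'll lower it until it makes contact.

Run:
```python
from rig import env,telemetry,capture,get_calibration
from h import *
y=np.radians(-26.2); D=np.array([.5798,.1964]); T=D-.035*np.array([np.cos(y),np.sin(y)])
print(env.move_linear([*T,.066],max_speed=.08,contact_N=8))
s=telemetry.read_state(); print(s["t"],s["tcp_pos"],s["contact_force"])
if s["tcp_pos"][2]<.07:
    print(env.move_linear([*T,.0585],max_speed=.02,contact_N=4))
    s=telemetry.read_state(); print(s["t"],s["tcp_pos"],s["contact_force"])
```

```text
False
11.6083 [0.54881163 0.21207917 0.06650182] [ 0.06481302  0.22559686 -6.08693285]
True
11.975 [0.54869309 0.21197639 0.05994849] [ 0.98072019 -0.03683778  4.84930161]
```

Run:
```python
from rig import env,telemetry,capture,get_calibration
from h import *
env.let_go(); s=telemetry.read_state(); P=s["tcp_pos"]
env.move_linear([P[0],P[1],.25],max_speed=.2); print(telemetry.read_state()["t"])
for n in("wrist","scene","top"):
    c=get_calibration(n); p,d=capture(n); cv2.imwrite(f"pics/{n}3.png",p[:,:,::-1]); W=dict(p=p,d=d,**c); np.savez(f"pics/{n}3.npz",**W)
    X=cloud(d,c); h=cv2.cvtColor(p,cv2.COLOR_RGB2HSV); Z=X[...,2]; reg=(np.hypot(X[...,0]-.58,X[...,1]-.196)<.1)&(d>0)
    yel=reg&(h[...,0]>18)&(h[...,0]<35)&(h[...,1]>120)&(abs(Z-.055)<.007)
    red=reg&((h[...,0]<6)|(h[...,0]>174))&(h[...,1]>150)&(Z>.075)&(Z<.11)
    if yel.sum()<50: print(n,"few");continue
    A=np.c_[X[yel][:,:2],np.ones(yel.sum())]
    print(n,np.median(Z[yel]),rect(X[yel]),"slope",np.linalg.lstsq(A,Z[yel],rcond=None)[0][:2])
    print(" red",red.sum(),rect(X[red]),Z[red].max())
```

```text
14.3333
wrist 0.05396851380802209 (array([0.58004504, 0.1971532 ]), (128.78070068359375, 63.85135269165039), 153.73624420166016) slope [ 0.00787925 -0.00366426]
 red 1214 (array([0.61068329, 0.18210495]), (38.08331298828125, 37.67869186401367), 19.584354400634766) 0.09535411705024094
scene 0.05538105395586612 (array([0.5812901 , 0.19567934]), (131.7382049560547, 64.0604019165039), 153.44654846191406) slope [-0.02495162 -0.01524275]
 red 431 (array([0.61544299, 0.17951608]), (38.796531677246094, 34.12099075317383), 99.05159187316895) 0.09632509421944102
top 0.05266046603849267 (array([0.59456439, 0.18805264]), (93.22161102294922, 64.75688934326172), 154.0320053100586) slope [-0.00504237  0.00029612]
 red 503 (array([0.60875922, 0.17942491]), (38.312774658203125, 37.041107177734375), 137.16114807128906) 0.09556753021286168
```

View pics/wrist3.png

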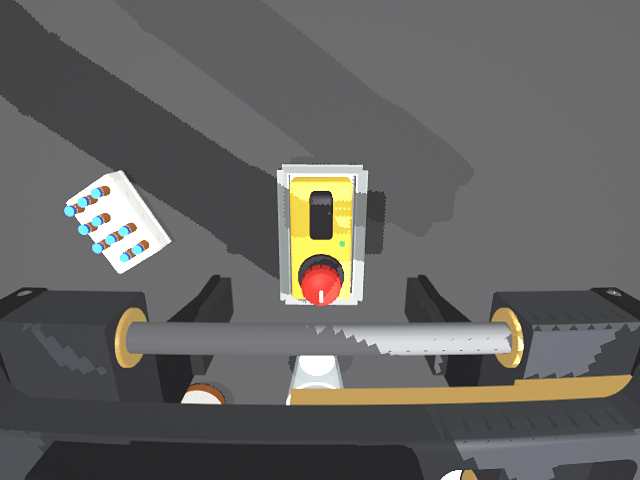

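The box sits flat and aligned in the cradle, with the mushroom up at px (320,285), i.e. about (.611,.181) with its top near 0.0945. Next is the press.

Run:
```python
from rig import env,telemetry,capture,get_calibration
from h import *
y=np.radians(-26.2); M=np.array([.6112,.1813]); a0=y+np.pi/2
for da in(.55,0,-.65): print(da,env.ik([*M,.066],down(a0+da)))
env.close(grip_force=20)
env.move_pose([*M,.13],down(a0+.55))
print(env.move_linear([*M,.098],max_speed=.1,contact_N=5))
print(env.move_linear([*M,.082],max_speed=.02,contact_N=45))
s=telemetry.read_state(); print(s["t"],s["tcp_pos"],s["contact_force"])
env.move_linear([*M,.14],max_speed=.1)
print(telemetry.read_state()["t"])
for n in("scene","top","wrist"):
    c=get_calibration(n); p,d=capture(n); cv2.imwrite(f"pics/{n}4.png",p[:,:,::-1])
    X=cloud(d,c); h=cv2.cvtColor(p,cv2.COLOR_RGB2HSV); Z=X[...,2]; reg=(np.hypot(X[...,0]-M[0],X[...,1]-M[1])<.035)&(d>0)
    red=reg&((h[...,0]<6)|(h[...,0]>174))&(h[...,1]>150)&(Z>.06)&(Z<.11)
    if red.sum()>20: print(n,red.sum(),rect(X[red]),np.percentile(Z[red],[95,100]))
```

```text
0.55 [-0.12049012  0.4493625  -0.30374035  1.65406192  0.14940359  1.06101828
  1.19454687]
0 [-0.15907903  0.4438676  -0.25394493  1.65625555  0.12417761  1.0572948
  0.66296156]
-0.65 [-0.20524159  0.43846624 -0.19470924  1.65889493  0.09465218  1.05345025
  0.03466936]
False
False
18.05 [0.61267065 0.1817957  0.0861743 ] [-9.06690363 -3.42939021 30.20867636]
18.7833
scene 449 (array([0.61622095, 0.1789774 ]), (37.320892333984375, 31.884788513183594), 58.25332260131836) [0.08706186 0.08842087]
wrist 2639 (array([0.60899292, 0.1807294 ]), (40.93080139160156, 35.36695861816406), 100.01611709594727) [0.08587147 0.08734573]
```

The press reached 30 N at z=.086 and the top stays at about .087, so the mushroom is latched. Next I'll grip the rim lightly and twist clockwise.

Run:
```python
from rig import env,telemetry,capture,get_calibration
from h import *
y=np.radians(-26.2); M=np.array([.6112,.1813]); a0=y+np.pi/2
env.let_go()
print(env.move_linear([*M,.09],down(a0+.55),max_speed=.1,contact_N=6),env.move_linear([*M,.066],max_speed=.04,contact_N=6))
print(telemetry.read_state()["tcp_pos"])
env.close(grip_force=10)
for da in(.55,.3,.05,-.2,-.4,-.5):
    if da<.55: env.move_pose([*M,.066],down(a0+da))
    s=telemetry.read_state(); print(da,round(s["t"],2),s["opening"],s["grip_force"],s["tcp_pos"],s["contact_force"].round(1),s["moment"].round(3))
env.pause(.3)
env.let_go(); env.pause(.2)
env.move_linear([*M,.15],max_speed=.15)
print(telemetry.read_state()["t"])
for n in("scene","wrist"):
    c=get_calibration(n); p,d=capture(n); cv2.imwrite(f"pics/{n}5.png",p[:,:,::-1])
    X=cloud(d,c); h=cv2.cvtColor(p,cv2.COLOR_RGB2HSV); Z=X[...,2]; reg=(np.hypot(X[...,0]-M[0],X[...,1]-M[1])<.035)&(d>0)
    red=reg&((h[...,0]<6)|(h[...,0]>174))&(h[...,1]>150)&(Z>.06)&(Z<.11)
    if red.sum()>20: print(n,red.sum(),rect(X[red]),np.percentile(Z[red],[95,100]))
```

```text
False False
[0.61124988 0.1813728  0.06605671]
0.55 22.71 0.038696683244014256 10.000023223619792 [0.61119366 0.18138784 0.06604293] [-0.7 -0.1  0.7] [0.089 0.124 0.003]
0.3 23.04 0.038417974885933584 10.000918393852771 [0.61123552 0.18134017 0.06633022] [-1.9 -0.9  4.8] [-0.242  0.409  0.127]
0.05 23.38 0.03859871098143346 10.00164476892678 [0.61152698 0.18110179 0.06696768] [-3.3 -1.6  9.3] [-0.389  0.665  0.122]
-0.2 23.71 0.03862700736216045 10.001841719204094 [0.61175727 0.18082739 0.06728124] [-4.3 -2.3 11.7] [-0.737  0.851  0.176]
-0.4 24.01 0.03868180022765362 10.001768236106727 [0.61178182 0.18049157 0.06732273] [-4.2 -4.2 12.4] [-0.977  0.818  0.09 ]
-0.5 24.26 0.03871177357702314 10.001195454387926 [0.61176282 0.18041086 0.06746087] [-4.  -3.9 13.9] [-0.98   1.02   0.115]
26.5083
scene 432 (array([0.61496136, 0.18020259]), (38.31513977050781, 34.26504135131836), 105.94410800933838) [0.09509855 0.09688896]
wrist 2733 (array([0.6119093 , 0.18197595]), (39.925479888916016, 39.62057113647461), 141.89093399047852) [0.09368426 0.09514538]
```

View pics/scene5.png

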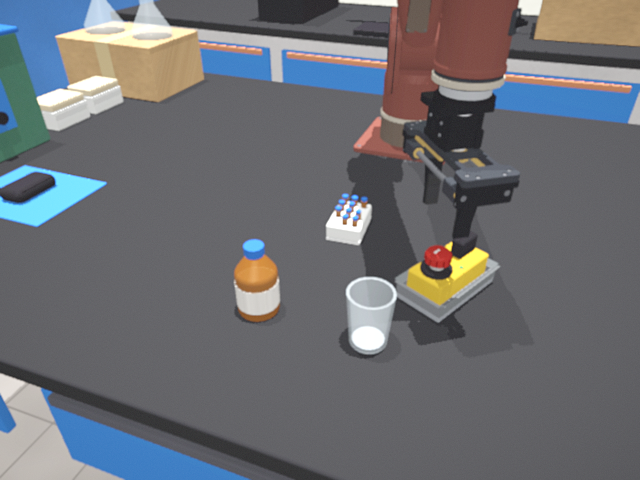

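The mushroom is up again at px (437,257), with its top at about .095, and the box is still in the cradle. I'll check the seat once more and then hand in.

Run:
```python
from rig import env,telemetry,capture,get_calibration
from h import *
P=telemetry.read_state()["tcp_pos"]; env.move_linear([.549,.212,.26],max_speed=.2)
c=get_calibration("wrist"); p,d=capture("wrist"); X=cloud(d,c); h=cv2.cvtColor(p,cv2.COLOR_RGB2HSV); Z=X[...,2]
yel=(np.hypot(X[...,0]-.58,X[...,1]-.196)<.1)&(h[...,0]>18)&(h[...,0]<35)&(h[...,1]>120)&(abs(Z-.055)<.009)
A=np.c_[X[yel][:,:2],np.ones(yel.sum())]; sl=np.linalg.lstsq(A,Z[yel],rcond=None)[0][:2]; m=np.median(Z[yel])
red=(np.hypot(X[...,0]-.611,X[...,1]-.181)<.03)&((h[...,0]<6)|(h[...,0]>174))&(h[...,1]>150)&(Z<.11)
print(m,rect(X[yel]),sl,Z[red].max(),telemetry.read_state()["t"])
if abs(m-.054)<.003 and np.abs(sl).max()<.03 and Z[red].max()>.091: print(env.finish_job())
```

```text
0.05396057651453012 (array([0.58020135, 0.1972774 ]), (129.07810974121094, 63.681121826171875), 153.72703552246094) [ 0.00657587 -0.0122383 ] 0.09515001689085828 27.4583
the job is handed in; nothing more can be done
None
```

The job is handed in at about 27 s: the stop box sits flat in the cradle, and the mushroom was pressed until it latched, twisted clockwise to release, and is back up.

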